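Clear the ring clamp into the kit drawer and shut it to its catch

ROBOT

A 6-joint arm with a two-finger parallel gripper is mounted at the origin on the work surface. World frame = base frame: x ahead of the robot, y to its left, z up, the work surface at z = 0. Lengths are in m, angles in rad, forces in N, time in s.
With the tool pointing down it reaches from about 0.35 to 0.975 m from the base axis. Payload 4.9 kg.
Tool frame: the origin (TCP) lies midway between the tips of the shut fingers; the grasp point (between the pads) lies 19 mm behind it (ctrl.hold_point_z is the distance from the TCP to the grasp point, in m); z points along the fingers, y is the line along which they close (so a half turn about z gives the same grasp; the last joint's range is limited). The gripper opens to 85 mm and grips with 20 to 120 N. Pads are 22 mm wide; open, the fingers measure 114 mm over their backs; the gripper's body (76 mm by 85 mm) begins 54 mm behind the grasp point. The pads swing forward as they close: fully open they stand 13 mm farther back than shut.
Start: joints at [1.188, 0.053, 1.613, -0, 1.476, -0.119], TCP at [0.163, 0.603, 0.231] pointing down, gripper open.
Joint ranges: [-3.01, 3.01], [-1.01, 2.22], [0.06, 2.58], [-1.02, 4.17], [0.09, 2.62], [-3.14, 3.14]. Speed limits (rad/s): [2.57, 2.57, 3.14, 3.14, 3.14, 3.14].

INTERFACE

Orientations are given as a rotation vector (axis times angle).
In Python, from station import status, viewer, finish_job, ctrl gives the robot as it stands.
- The arm moves only by the shell command python3 -m jog 'ROWS' [FORCE]. ROWS is JSON, a list of rows, each a list of 7 numbers: the turn, a rotation vector about the tool's x, y, z each as a share of 5 degrees, from -1 to 1, then the shift along the tool's x, y, z each as a share of 30 mm, from -1 to 1, then the opening, from -1 (shut) to 1 (fully open). A call has 1 to 5 rows; each row shifts and turns the commanded pose from where the row before left it, along the tool's axes as they then stand; what a row does not reach is not made up. A row lasts 1/8 s, in which the tool goes at most 62.5 mm and 10.7 degrees, less where a joint would pass 70% of its speed; a pose out of reach is approached as far as the arm can. A call with a number of a shift or a turn outside -1 to 1 is refused whole. A call with a gripper value outside its range is refused whole. The fingers move at their own pace and stop on an object; FORCE is the grip in N (left out, the last holds). Time passes only in rows, so rows that do not move let the fingers close. It gives the time, the measured TCP pose, the force, the opening and the grip force at its end, in the units of the state.
- status.get_obs(): the state, without advancing time (a new reading comes with each control period).
- viewer.get_image(name): name is "scene" or "top" or "wrist"; returns a dict with "img" (384x512x3 uint8, red, green, blue), "fovy" (degrees; the focal length in pixels is half the picture's height over the tangent of half this angle, whatever the lens; pixels are square), "cx", "cy" (the principal point, pixels), "rvec" (rotation vector, rad) and "tvec" (3), from world to camera coordinates, as OpenCV has them. Camera axes: x right, y down, z forward; pixel columns grow to the right and rows downward; lengths in m; the calibration is good to about 2 mm. A picture is of the moment at which its call begins. There is no depth.
- finish_job(): hands the job in; it is judged then, once.
The state is a dict: "t": time; "q": joint angles; "dq": joint speeds; "effort": joint torques, N m; "tool_pos": TCP position; "tool_rot": TCP orientation; "contact_force": force on the tool from outside, world axes, zero at the start; "wrist_torque": the same for the moment, N m; "opening": finger opening in m; "grip_force": force on a finger pad.
Only numpy, scipy, OpenCV 4.12 (cv2) and the standard library are available. Lean on these libraries where they do the work, as an engineer would, in place of code of your own. Each camera call takes 0.05 s, during which the arm holds its last target. There are 200 camera calls.

TASK

Lift the wooden ring clamp off the turntable and lay it down, without dropping it, in the empty bay of the open kit drawer. Then push the drawer fully home, without slamming it, so that its catch pulls it shut and holds it. Leave the brass cup standing on the turntable, and leave the steel doming block and the file block where they are.

Things in the scene. Friction and masses are not known exactly. Their poses are not given: they have to be found in the camera images.
- ring_clamp: Jeweller's ring clamp, a light wooden bar 100 long (its x) x 22 wide (its y) x 18 high, with a brass band round its middle, a dark slit and dark red jaw tips at +x; about 70 g. It lies flat on the turntable's disc, off its centre. Origin: centre of its underside; z up.
- clamp_mid (a point): Centre of the ring clamp's solid, 9 mm above its underside; axes as the clamp's.
- turntable: Low turntable fixed to the bench, on the left or the right of the cabinet: dark base 110 in diameter and an aluminium disc 170 in diameter and 14 thick, whose flat top is 45 above the bench. The disc spins freely and passively at a light touch. Origin: on the spin axis at bench height; its yaw is that of the fixed base.
- cabinet: Low grey cabinet fixed to the bench, 260 deep (x) x 220 wide (y) x 84 high, with one blue-fronted drawer that slides out along the cabinet's -x, roughly towards the robot. Origin: at bench height under the middle of its front edge; +x points into the cabinet. The clamp passes under the roof easily when it lies flat in the drawer.
- drawer (a joint): Opening of the drawer in m: 0 = fully home on its stop, 0.19 = fully out; it starts 0.13 or more open. A spring catch resists over the last 20 mm (about 7 N in all with friction, hardest near 15 mm); within about 6 mm of home it pulls the drawer shut and holds it at 0. A drawer pushed only up to the catch stays about 18 mm open.
- drawer_handle (a point): Middle of the drawer's steel bar handle; moves with the drawer, axes as the cabinet's (+x = the way to push). The bar is 10 thick, 84 long along y, its centre 50 above the bench and 26 before the blue front's outer face. The front is 216 wide, 12 thick, from 12 to 78 above the bench.
- bay (a point): Point on the floor of the empty bay (right-hand one, at the cabinet's -y; a red burr block fills the left one), on its middle line; moves with the drawer, axes as the cabinet's. Bay: 86 wide (y), floor 22 above the bench, from 69 before to 159 behind this point; the rear part lies under the roof, at first 60 or more behind this point. Walls rise 36 above the floor, the front 56.
- brass_cup: Small open brass cup, 28 in diameter and 28 high, standing on the disc across from the clamp, its centre at least 75 from the clamp's middle line. May turn with the disc but must stay standing on it. Origin: centre of its underside.
- doming_block: Steel cube with round dimples, 60 x 60 x 58 high, loose, on the other side of the cabinet from the turntable. To be left alone. Origin: centre of its underside.
- file_block: Wooden block 80 (x) x 60 (y) x 50 high with seven needle files standing in it, about 180 tall in all, loose, at the far left. To be left alone. Origin: centre of its underside.

How it is judged:
On the way, in this order (a step that is already met when the one before it is completed fails the run):
1. the ring clamp is lifted clear of the turntable (its centre more than 20 mm above its resting height) (height (world z) of clamp_mid above 0.074 m and contact force between ring_clamp and turntable below 0.05 N), for 0.1 s.
2. the ring clamp lies in the empty bay, let go, with the drawer still open (x of clamp_mid in the frame of bay between -0.08 and 0.16 m and y of clamp_mid in the frame of bay between -0.046 and 0.046 m and z of clamp_mid in the frame of bay between 0 and 0.018 m and contact force between the fingers and ring_clamp below 0.05 N and value of joint drawer above 0.05 m), for 0.2 s.
At the end, for the whole second after the job is handed in: The drawer is home within 4 mm, held by its catch; the ring clamp lies flat on the floor of the empty bay (its centre less than 18 mm above the bay's floor), at rest; the brass cup stands on the turntable; doming block and file block are within 25 mm of where they were, upright (x of clamp_mid in the frame of bay between -0.08 and 0.16 m and y of clamp_mid in the frame of bay between -0.046 and 0.046 m and z of clamp_mid in the frame of bay between 0 and 0.018 m and value of joint drawer below 0.004 m and linear speed of ring_clamp below 0.02 m/s and z of brass_cup in the frame of turntable above 0.04 m and angle between brass_cup's own z axis and vertical below 0.2 rad and horizontal distance between brass_cup and turntable below 0.085 m); the robot touches nothing.
It fails at once if the ring clamp is let go over the bay with its centre more than 45 mm above the bay's floor (dropped) (x of clamp_mid in the frame of bay between -0.08 and 0.16 m and y of clamp_mid in the frame of bay between -0.046 and 0.046 m and z of clamp_mid in the frame of bay above 0.045 m and contact force between the fingers and ring_clamp below 0.05 N).
It fails at once if the drawer is slammed (moves inwards faster than 0.6 m/s) (velocity of joint drawer below -0.6 m/s).
It fails at once if the brass cup falls over or off the turntable (angle between brass_cup's own z axis and vertical above 0.5 rad or z of brass_cup in the frame of turntable below 0.03 m).
It fails at once if the doming block or the file block is shifted more than 25 mm or tipped (distance of any of doming_block, file_block from where it was at the start of the episode above 0.025 m or angle between any of file_block, doming_block's own z axis and vertical above 0.3 rad).
It also fails if it takes over 58 s, if anything falls off the work surface, if the arm or the gripper's body presses on something with over 40 N, if the wrist force passes 120 N, or if a joint passes its speed limit or range.

## Working session

There is one attempt and no reset: what is moved stays moved. The work goes in short steps, Python scripts to look and compute and a shell command to move; the robot and the scene stay as the last step left them, time stands still between calls to the robot, and variables do not carry over. Pictures are saved under pics/ and viewed, at most 10 in all, crops included, and the job is handed in when it is done.

```bash
mkdir -p pics; ls
python3 - <<'E'
from station import status, viewer, ctrl
import cv2
print(status.get_obs()); print(ctrl.hold_point_z)
for n in("top","scene"):
    d=viewer.get_image(n); cv2.imwrite(f"pics/{n}0.png",d["img"][:,:,::-1]); print(n,{k:d[k] for k in d if k!="img"})
E
```

```text
pics
{'t': 0.0, 'q': array([ 1.18802727e+00,  5.33551734e-02,  1.61434046e+00, -2.44244945e-06,
        1.47600484e+00, -1.19006130e-01]), 'dq': array([0.00071827, 0.00071864, 0.00131506, 0.00119088, 0.00041328,
       0.00175042]), 'effort': array([ 5.70767170e-04, -3.93689740e+01, -3.70172453e+01, -7.98731116e-05,
        7.26113882e-03, -1.41425568e-05]), 'tool_pos': array([0.16270853, 0.60278169, 0.23003632]), 'tool_rot': array([-0.41304879, -3.11379381,  0.00320772]), 'contact_force': array([-0.16276268,  0.12893215, -1.32362754]), 'wrist_torque': array([-0.00168576, -0.00445985, -0.00774148]), 'grip_force': 0.0, 'opening': 0.08527953512436101}
0.0187
top {'fovy': 57.23460569628394, 'cx': 251.2603782526289, 'cy': 192.27545103452894, 'rvec': array([ 2.18474408, -2.00336834,  0.24099361]), 'tvec': array([-0.02795695,  0.61142579,  0.9955491 ])}
scene {'fovy': 45.11054179109743, 'cx': 260.0716941762738, 'cy': 187.57714567949273, 'rvec': array([ 2.42032765,  1.02850955, -0.30738805]), 'tvec': array([-0.42347199, -0.3313457 ,  1.39434445])}
```

View pics/top0.png

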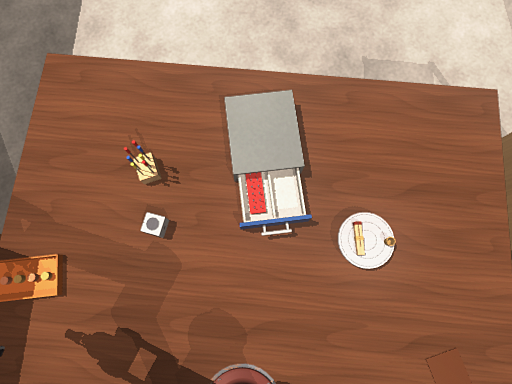

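View pics/scene0.png

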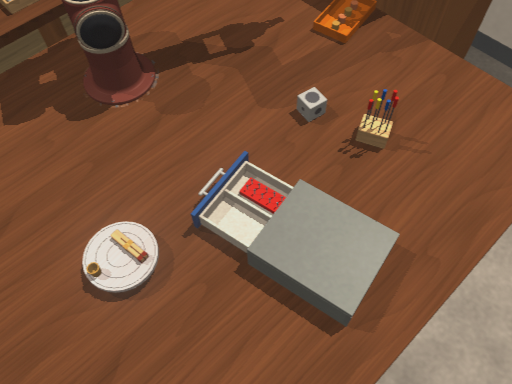

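The top view shows the clamp on the turntable at about (359,238), the cup at (390,241), the handle at (277,229) and the bay at (287,193). In the scene view the clamp is at about (129,246) and the cup at (94,269). I'll zoom in for accurate pixels.

```bash
python3 - <<'E'
import cv2
a=cv2.imread("pics/top0.png")[160:280,225:405]; b=cv2.imread("pics/scene0.png")[140:300,75:315]
cv2.imwrite("pics/topc.png",cv2.resize(a,None,fx=4.4,fy=4.4,interpolation=cv2.INTER_CUBIC))
cv2.imwrite("pics/scenec.png",cv2.resize(b,None,fx=3.3,fy=3.3,interpolation=cv2.INTER_CUBIC))
E
cat > h.py <<'E'
import numpy as np, cv2
from station import viewer,status
from scipy.spatial.transform import Rotation as R
def ray(d,uv,z):
    "world point at height z seen at pixel uv"
    f=d["img"].shape[0]/2/np.tan(np.radians(d["fovy"])/2)
    M=R.from_rotvec(d["rvec"]).as_matrix(); c=-M.T@d["tvec"]
    v=M.T@np.array([(uv[0]-d["cx"])/f,(uv[1]-d["cy"])/f,1])
    return c+v*(z-c[2])/v[2]
E
```

```text
(no output)
```

View pics/topc.png

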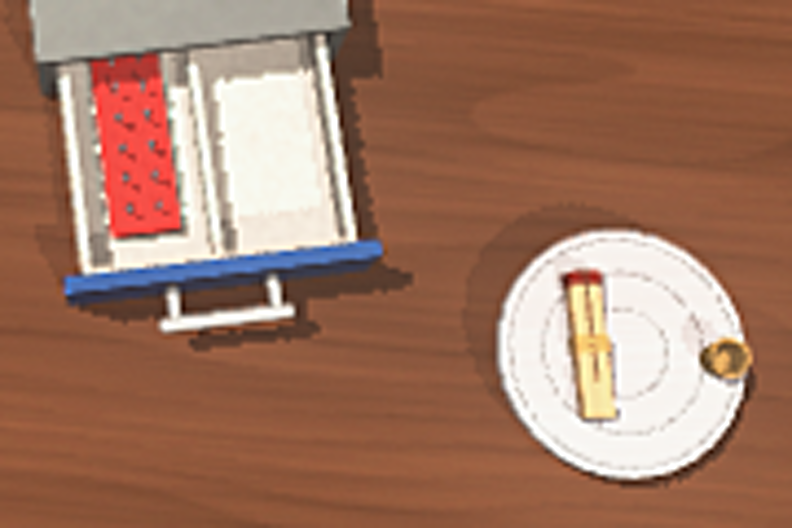

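View pics/scenec.png

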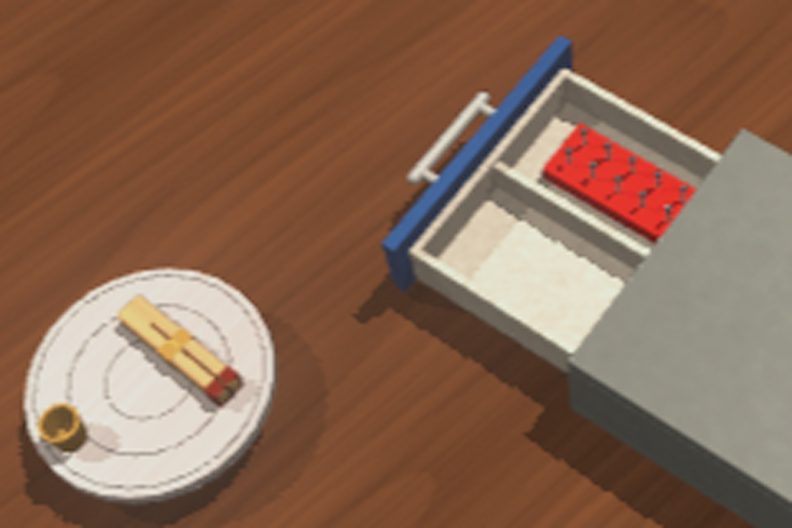

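The crops show the clamp's red jaw tips at (582,274) and its yellow end at (600,416) in the top crop. The handle runs from (163,325) to (294,311), the bay's mouth is at about (270,160), and the cup is at (728,358). Next I'll compute positions from both views.

Run:
```python
from h import *
T=viewer.get_image("top");S=viewer.get_image("scene")
t=lambda p,z:np.round(ray(T,((p[0]+.5)/4.4+225-.5,(p[1]+.5)/4.4+160-.5),z)[:2],4)
s=lambda p,z:np.round(ray(S,((p[0]+.5)/3.3+75-.5,(p[1]+.5)/3.3+140-.5),z)[:2],4)
print("cam",[-R.from_rotvec(d["rvec"]).as_matrix().T@d["tvec"] for d in(T,S)])
for n,p,q,z in[("red",(582,272),(229,381),.063),("yel",(600,416),(129,304),.063),("band",(593,343),(177,344),.063),
 ("hL",(163,325),(486,98),.053),("hR",(294,311),(413,177),.053),("frL",(68,279),(570,42),.078),("frR",(381,243),(388,245),.078),
 ("wallR",(354,241),(417,252),.058),("div",(222,258),(500,166),.058),("roofL",(33,62),(743,130),.084),("roofR",(350,25),(570,362),.084),
 ("cup",(728,355),(62,421),.073),("ttL",(498,350),(25,390),.045),("ttR",(747,352),(275,375),.045),("ttU",(622,229),(165,268),.045),("ttD",(634,480),(140,502),.045)]:
  print(n,t(p,z),s(q,z))
o=status.get_obs();print(R.from_rotvec(o["tool_rot"]).as_matrix().round(3))
```

```text
cam [array([0.36546594, 0.00992384, 1.10998976]), array([ 1.03063437, -0.37763079,  1.01415124])]
red [ 0.5516 -0.2987] [ 0.5508 -0.2956]
yel [ 0.4554 -0.3123] [ 0.4558 -0.3114]
band [ 0.5037 -0.3069] [ 0.504 -0.305]
hL [ 0.4919 -0.0168] [ 0.4945 -0.0173]
hR [ 0.5093 -0.1054] [ 0.5093 -0.1015]
frL [0.5142 0.0498] [0.5147 0.052 ]
frR [ 0.5569 -0.1585] [ 0.553  -0.1564]
wallR [ 0.5604 -0.1431] [ 0.5615 -0.1405]
div [ 0.5407 -0.0534] [ 0.5493 -0.0512]
roofL [0.6613 0.0877] [0.662  0.0855]
roofR [ 0.7071 -0.1289] [ 0.7077 -0.127 ]
cup [ 0.5022 -0.3941] [ 0.5022 -0.3925]
ttL [ 0.4957 -0.2474] [ 0.4495 -0.3988]
ttR [ 0.5091 -0.418 ] [ 0.5602 -0.2686]
ttU [ 0.5876 -0.3314] [ 0.4391 -0.2752]
ttD [ 0.4163 -0.3413] [ 0.5704 -0.3872]
[[-0.965  0.261 -0.   ]
 [ 0.261  0.965 -0.001]
 [ 0.    -0.001 -1.   ]]
```

```bash
r='[0,0,0,-1,-1,0,0.2]'; true
python3 -m jog '[[0,0,0,-1,-1,0,0.2],[0,0,0,-1,-1,0,0.2],[0,0,0,-1,-1,0,0.2],[0,0,0,-1,-1,0,0.2],[0,0,0,-1,-1,0,0.2]]' 30
python3 -m jog '[[0,0,0,-1,-1,0,0.2],[0,0,0,-1,-1,0,0.2],[0,0,0,-1,-1,0,0.2],[0,0,0,-1,-1,0,0.2],[0,0,0,-1,-1,0,0.2]]'
```

```text
t: 0.82
tool_pos: [0.2691, 0.4181, 0.2311]
tool_rot: [0.413, 3.114, -0.0]
contact_force: [0.9, 0.7, 0.2]
opening: 0.0513
grip_force: 0.0
t: 1.45
tool_pos: [0.3747, 0.2342, 0.2312]
tool_rot: [0.413, 3.114, 0.0]
contact_force: [1.2, 0.5, -0.4]
opening: 0.0512
grip_force: 0.0
```

```bash
python3 -m jog '[[0,0,-0.95,0,0,0,0.2],[0,0,-0.95,0,0,0,0.2],[0,0,-0.95,0,0,0,0.2],[0,0,-0.95,0,0,0,0.2],[0,0,-0.95,0,0,0,0.2]]'
python3 -m jog '[[0,0,0,-0.085,-1,0,0.2],[0,0,0,-0.085,-1,0,0.2],[0,0,0,-0.085,-1,0,0.2],[0,0,0,-0.085,-1,0,0.2],[0,0,0,-0.085,-1,0,0.2]]'
python3 -m jog '[[0,0,0,-0.085,-1,0,0.2],[0,0,0,-0.085,-1,0,0.2],[0,0,0,-0.085,-1,0,0.2],[0,0,0,-0.085,-1,0,0.2],[0,0,0,-0.085,-1,0,0.2]]'
python3 -m jog '[[0,0,0,-0.085,-1,0,0.2],[0,0,0,-0.085,-1,0,0.2],[0,0,0,-0.085,-1,0.5,0.2],[0,0,0,-0.085,-1,1,0.2],[0,0,0,-0.085,-1,1,0.2]]'
python3 -m jog '[[0,0,0,-0.085,-1,0.3,0.2],[0,0,0,-0.085,-1,0,0.2],[0,0,0,-0.085,-1,0,0.2],[0,0,0,0,-0.4,0,0.2],[0,0,0,0,0,0,0.2]]'
python3 - <<'E'
from h import *
o=status.get_obs();print(o["tool_pos"],o["q"].round(2));M=R.from_rotvec(o["tool_rot"]).as_matrix();print(M.round(3))
W=viewer.get_image("wrist");S=viewer.get_image("scene")["img"][210:310,70:180]
a=cv2.resize(S,(440,400),interpolation=cv2.INTER_CUBIC)
w=cv2.resize(W["img"][92:292,160:340],(360,400))
cv2.imwrite("pics/g.png",np.hstack([a,w])[:,:,::-1])
# expected pixel of clamp centre & ends in wrist image
for p in[(.504,-.305,.063),(.551,-.297,.063),(.4555,-.312,.063)]:
  f=192/np.tan(np.radians(W["fovy"])/2);c=R.from_rotvec(W["rvec"]).apply(p)+W["tvec"];u=c[:2]/c[2]*f+[W["cx"],W["cy"]];print(u,(u-[160,92])*2+[440,0])
E
```

```text
t: 2.08
tool_pos: [0.3742, 0.2354, 0.2311]
tool_rot: [0.241, -3.132, 0.0]
contact_force: [-0.5, 0.6, 0.3]
opening: 0.0512
grip_force: 0.0
t: 2.7
tool_pos: [0.4095, 0.0882, 0.2312]
tool_rot: [-0.237, 3.133, -0.0]
contact_force: [0.4, 0.2, 0.2]
opening: 0.0511
grip_force: 0.0
t: 3.32
tool_pos: [0.4446, -0.0582, 0.2312]
tool_rot: [0.236, -3.133, -0.0]
contact_force: [0.3, -0.5, -1.0]
opening: 0.0512
grip_force: 0.0
t: 3.95
tool_pos: [0.4799, -0.2047, 0.1556]
tool_rot: [-0.236, 3.132, -0.001]
contact_force: [0.4, 0.1, 1.1]
opening: 0.0513
grip_force: 0.0
t: 4.58
tool_pos: [0.5024, -0.3034, 0.1471]
tool_rot: [0.235, -3.132, -0.001]
contact_force: [0.4, -1.0, 0.1]
opening: 0.0514
grip_force: 0.0
[ 0.50243346 -0.30340735  0.14710433] [-0.67  0.03  1.78  0.    1.33 -2.39]
[[-0.989 -0.149 -0.   ]
 [-0.149  0.989  0.001]
 [ 0.     0.001 -1.   ]]
[253.47160446 195.68200771] [626.94320891 207.36401542]
[254.67234372 250.44419369] [629.34468744 316.88838739]
[253.78268758 131.8890292 ] [627.56537517  79.77805839]
```

View pics/g.png

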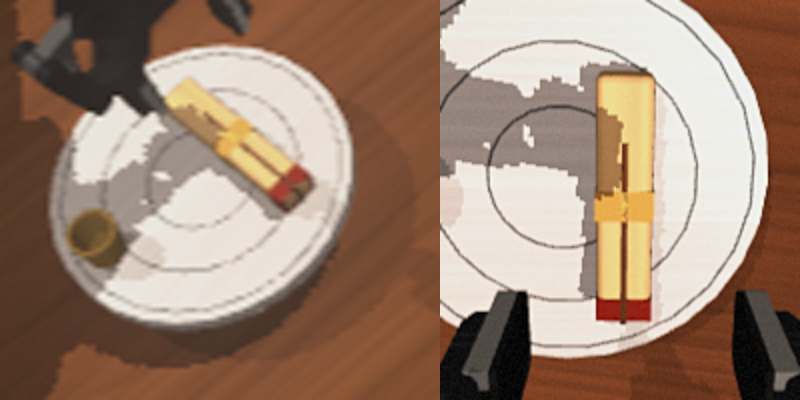

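The wrist view shows the clamp straight and square under the tool, with its band at (624,207) against the predicted (627,207). The cup at (95,237) is clear of the fingers. Descending now.

```bash
python3 -m jog '[[0,0,0,-0.05,-0.03,1,0.2],[0,0,0,0,0,1,0.2],[0,0,0,0,0,0.8,0.2],[0,0,0,0,0,0.4,0.2],[0,0,0,0,0,0.05,0.2]]'
python3 -m jog '[[0,0,0,0,0,0,-0.2],[0,0,0,0,0,0,-0.6],[0,0,0,0,0,0,-1],[0,0,0,0,0,0,-1],[0,0,0,0,0,0,-1]]' 30
```

```text
t: 5.3
tool_pos: [0.5039, -0.3032, 0.0493]
tool_rot: [0.237, -3.132, -0.001]
contact_force: [0.3, -0.1, 0.2]
opening: 0.0511
grip_force: 0.0
t: 5.92
tool_pos: [0.5051, -0.3047, 0.0514]
tool_rot: [-0.236, 3.131, -0.003]
contact_force: [-0.5, 1.0, 6.3]
opening: 0.021
grip_force: 31.1
```

```bash
python3 -m jog '[[0,0,0,0,0,-0.3,-1],[0,0,0,0,0,-0.8,-1],[0,0,0,0,0,-1,-1],[0,0,0,0,0,-1,-1],[0,0,0,0,0,-1,-1]]' 40
python3 - <<'E'
from h import *
o=status.get_obs();M=R.from_rotvec(o["tool_rot"]).as_matrix()
c=np.radians(11.7);ex=np.array([np.cos(c),np.sin(c)]);ey=np.array([-ex[1],ex[0]])
C=np.array([.6845,-.0208])
t=C-.085*ex-.049*ey;print("target",t)
d=t-o["tool_pos"][:2];print(o["tool_pos"],"tool rows",M.T@np.r_[d,0]/.03,"yaw",np.degrees(np.arctan2(-M[1,0],-M[0,0])))
E
```

```text
t: 6.55
tool_pos: [0.5038, -0.3037, 0.1734]
tool_rot: [0.236, -3.132, -0.001]
contact_force: [0.4, 0.2, -0.7]
opening: 0.0212
grip_force: 40.0
target [ 0.61120264 -0.08601884]
[ 0.50377664 -0.30366796  0.17337943] tool rows [-4.62908648e+00  6.63541731e+00  1.87370119e-03] yaw 8.631151573213819
```

```bash
python3 -m jog '[[0,0,0,-0.66,0.95,0,-1],[0,0,0,-0.66,0.95,0,-1],[0,0,0,-0.66,0.95,0,-1],[0,0,0,-0.66,0.95,0,-1],[0,0,0,-0.66,0.95,0,-1]]'
python3 -m jog '[[0,0,0,-0.66,0.95,0,-1],[0,0,0,-0.66,0.95,0,-1],[0,0,-0.6,0,0,0.9,-1],[0,0,0,0,0,0.9,-1],[0,0,0,0,0,0,-1]]'
python3 - <<'E'
from h import *
o=status.get_obs();print(o["tool_pos"],o["q"].round(2))
T=viewer.get_image("top")["img"][150:250,215:325];S=viewer.get_image("scene")["img"][140:260,180:300]
cv2.imwrite("pics/p.png",np.hstack([cv2.resize(T,(440,400),interpolation=2),cv2.resize(S,(360,400),interpolation=2)])[:,:,::-1])
E
```

```text
t: 7.18
tool_pos: [0.5807, -0.1471, 0.1725]
tool_rot: [0.236, -3.132, -0.001]
contact_force: [0.4, -0.1, -0.9]
opening: 0.0209
grip_force: 40.1
t: 7.8
tool_pos: [0.6089, -0.0852, 0.1155]
tool_rot: [0.318, -3.119, -0.004]
contact_force: [0.0, 0.8, -0.8]
opening: 0.0209
grip_force: 40.0
[ 0.6088578  -0.08519142  0.11545964] [-0.26  0.13  1.73 -0.    1.29 -2.03]
```

View pics/p.png

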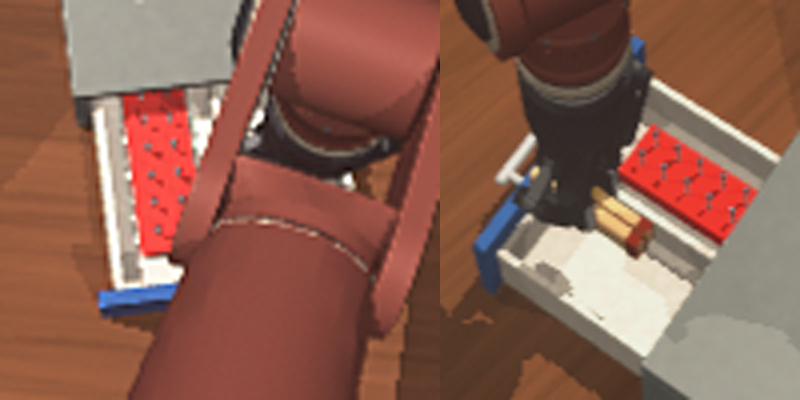

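The scene view shows the clamp held level over the bay, with its red tip at (640,238), and the fingers between the bay walls. Lowering slowly.

```bash
python3 -m jog '[[0,0,0,-0.15,0,0.8,-1],[0,0,0,0,0,0.8,-1],[0,0,0,0,0,0.6,-1],[0,0,0,0,0,0.4,-1],[0,0,0,0,0,0.15,-1]]'
python3 -m jog '[[0,0,0,0,0,0.06,-1],[0,0,0,0,0,0.05,-1],[0,0,0,0,0,0,-1]]'
```

```text
t: 8.52
tool_pos: [0.6157, -0.0851, 0.036]
tool_rot: [0.318, -3.125, -0.0]
contact_force: [-0.3, -0.0, -0.3]
opening: 0.0212
grip_force: 40.1
t: 8.9
tool_pos: [0.616, -0.0851, 0.0335]
tool_rot: [-0.318, 3.125, -0.0]
contact_force: [0.0, 0.1, -1.0]
opening: 0.021
grip_force: 40.1
```

```bash
python3 -m jog '[[0,0,0,0,0,0.08,-1],[0,0,0,0,0,0.06,-1],[0,0,0,0,0,0,-1]]'
python3 -m jog '[[0,0,0,0,0,0.04,-1],[0,0,0,0,0,0,-1]]'
```

```text
t: 9.28
tool_pos: [0.6156, -0.085, 0.0287]
tool_rot: [0.318, -3.125, -0.0]
contact_force: [-1.2, -0.0, -0.8]
opening: 0.0208
grip_force: 40.1
t: 9.52
tool_pos: [0.6162, -0.085, 0.0284]
tool_rot: [-0.318, 3.124, 0.0]
contact_force: [-0.4, 0.7, 4.6]
opening: 0.0205
grip_force: 40.6
```

```bash
python3 -m jog '[[0,0,0,0,0,0,-0.3],[0,0,0,0,0,0,-0.1],[0,0,0,0,0,0,-0.1],[0,0,0,0,0,0,-0.1],[0,0,0,0,0,0,-0.1]]'
python3 -m jog '[[0,0,0,0,0,-0.3,-0.1],[0,0,0,0,0,-0.7,-0.1],[0,0,0,0,0,-1,-0.1],[0,0,0,0,0,-1,-0.1],[0,0,0,0,0,-1,-0.1]]'
python3 - <<'E'
from h import *
o=status.get_obs();print(o["tool_pos"],o["contact_force"])
S=viewer.get_image("scene")["img"][140:260,160:320]
cv2.imwrite("pics/r.png",cv2.resize(S,(640,480),interpolation=2)[:,:,::-1])
M=R.from_rotvec(o["tool_rot"]).as_matrix()
c=np.radians(11.7);ex=np.array([np.cos(c),np.sin(c)])
h=np.array([.5015,-.060]); t=h-.06*ex
print(t,M.T@np.r_[t-o["tool_pos"][:2],0]/.03,M.round(3))
E
```

```text
t: 10.15
tool_pos: [0.6157, -0.0851, 0.0276]
tool_rot: [0.318, -3.125, 0.0]
contact_force: [0.4, -0.1, 0.9]
opening: 0.0388
grip_force: 0.0
t: 10.78
tool_pos: [0.6162, -0.0852, 0.1508]
tool_rot: [-0.318, 3.123, -0.001]
contact_force: [-0.0, -0.8, -0.1]
opening: 0.0382
grip_force: 0.0
[ 0.6162448  -0.08516285  0.15078718] [-0.04806157 -0.77696796 -0.13942   ]
[ 0.44274663 -0.07216724] [ 5.57701544  1.59078311 -0.01409836] [[-0.979 -0.202  0.002]
 [-0.202  0.979 -0.001]
 [-0.002 -0.001 -1.   ]]
```

View pics/r.png

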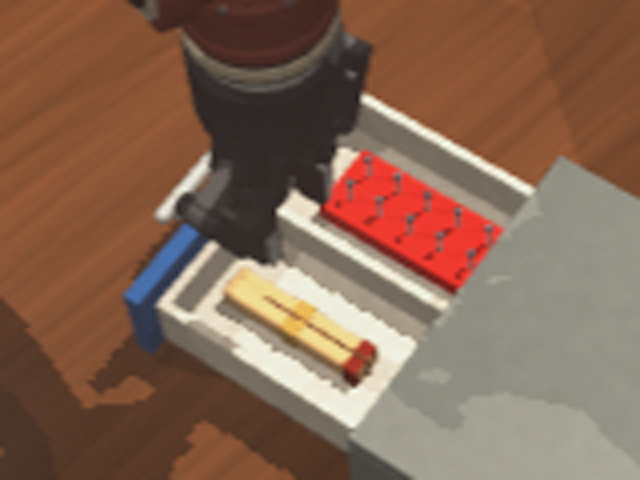

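The clamp lies flat in the middle of the bay, with its band at (300,320) and its tip at (362,360), and it has been let go. Next I'll shut the fingers, go in front of the handle and push.

```bash
python3 -m jog '[[0,0,0,0.93,0.27,0,-0.1],[0,0,0,0.93,0.27,0,-0.1],[0,0,0,0.93,0.27,0,-1],[0,0,0,0.93,0.27,0,-1],[0,0,0,0.93,0.27,0,-1]]'
python3 -m jog '[[0,0,0,0.93,0.27,0,-1],[0,0,0,0,0,1,-1],[0,0,0,0,0,1,-1],[0,0,0,0,0,1,-1],[0,0,0,0,0,0.75,-1]]'
python3 -m jog '[[0,0,0,-0.4,0,0,-1],[0,0,0,-0.5,0,0,-1],[0,0,0,-0.3,0,0,-1],[0,0,0,-0.2,0,0,-1],[0,0,0,-0.2,0,0,-1]]'
```

```text
t: 11.45
tool_pos: [0.4704, -0.0735, 0.1489]
tool_rot: [-0.318, 3.124, -0.001]
contact_force: [-0.1, 0.2, 0.0]
opening: 0.0001
grip_force: 0.0
t: 12.08
tool_pos: [0.4421, -0.0713, 0.035]
tool_rot: [-0.318, 3.124, -0.001]
contact_force: [0.5, 0.3, 0.4]
opening: 0.0003
grip_force: 0.0
t: 12.7
tool_pos: [0.4893, -0.0615, 0.0354]
tool_rot: [0.319, -3.125, 0.0]
contact_force: [-1.3, -2.1, 1.7]
opening: 0.0003
grip_force: 0.9
```

```bash
python3 -m jog '[[0,0,0,-0.4,0,0,-1],[0,0,0,-0.6,0,0,-1],[0,0,0,-0.7,0,0,-1],[0,0,0,-0.7,0,0,-1],[0,0,0,-0.6,0,0,-1]]'
python3 -m jog '[[0,0,0,-0.3,0,0,-1],[0,0,0,-0.2,0,0,-1],[0,0,0,-0.2,0,0,-1],[0,0,0,-0.2,0,0,-1],[0,0,0,-0.2,0,0,-1]]'
```

```text
t: 13.32
tool_pos: [0.5775, -0.0428, 0.0347]
tool_rot: [0.318, -3.124, -0.001]
contact_force: [-1.9, -0.7, 2.8]
opening: -0.0
grip_force: 1.5
t: 13.95
tool_pos: [0.6094, -0.0365, 0.0349]
tool_rot: [0.318, -3.125, -0.001]
contact_force: [-1.5, 0.6, -0.8]
opening: 0.0
grip_force: 0.9
```

```bash
python3 -m jog '[[0,0,0,-0.15,0,0,-1],[0,0,0,-0.15,0,0,-1],[0,0,0,-0.15,0,0,-1]]'
```

```text
t: 14.32
tool_pos: [0.6217, -0.034, 0.0348]
tool_rot: [0.318, -3.122, -0.001]
contact_force: [-3.9, 1.7, 0.7]
opening: 0.0002
grip_force: 1.5
```

```bash
python3 -m jog '[[0,0,0,-0.1,0,0,-1],[0,0,0,-0.1,0,0,-1]]'; python3 -m jog '[[0,0,0,-0.1,0,0,-1],[0,0,0,-0.1,0,0,-1]]'
```

```text
t: 14.58
tool_pos: [0.6295, -0.033, 0.0356]
tool_rot: [-0.318, 3.124, -0.001]
contact_force: [-0.0, -0.3, -0.6]
opening: -0.0001
grip_force: 0.0
t: 14.82
tool_pos: [0.6301, -0.0328, 0.0354]
tool_rot: [0.318, -3.112, 0.002]
contact_force: [-25.0, -6.0, 18.3]
opening: -0.0004
grip_force: 12.9
```

```bash
python3 -m jog '[[0,0,0,-0.1,0,0,-1],[0,0,0,0,0,0,-1]]'
```

```text
t: 15.08
tool_pos: [0.63, -0.0328, 0.0353]
tool_rot: [0.318, -3.104, 0.002]
contact_force: [-30.4, -4.8, 23.2]
opening: 0.0001
grip_force: 15.9
```

The catch pulled the drawer in and it now sits on its stop. I'll back off, rise and check.

```bash
python3 -m jog '[[0,0,0,0.3,0,0,-1],[0,0,0,0.7,0,0,-1],[0,0,0,1,0,0,-1],[0,0,0,1,0,0,-1],[0,0,0,0,0,-1,-1]]'
python3 -m jog '[[0,0,0,1,0,-1,-1],[0,0,0,1,0,-1,-1],[0,0,0,1,0,-1,-1],[0,0,0,0,0,0,-1],[0,0,0,0,0,0,-1]]'
python3 - <<'E'
from h import *
o=status.get_obs();print(o["tool_pos"],o["contact_force"])
cv2.imwrite("pics/end.png",cv2.resize(viewer.get_image("scene")["img"],(768,576))[:,:,::-1])
E
```

```text
t: 15.7
tool_pos: [0.5451, -0.0487, 0.0619]
tool_rot: [0.316, -3.119, -0.004]
contact_force: [0.1, -0.7, -0.2]
opening: 0.0001
grip_force: 0.0
t: 16.32
tool_pos: [0.4614, -0.0673, 0.1549]
tool_rot: [-0.318, 3.125, -0.0]
contact_force: [-0.3, 0.5, -0.0]
opening: -0.0004
grip_force: 0.0
[ 0.46138791 -0.0672698   0.15491588] [-0.25180075  0.45118743 -0.01290094]
```

View pics/end.png

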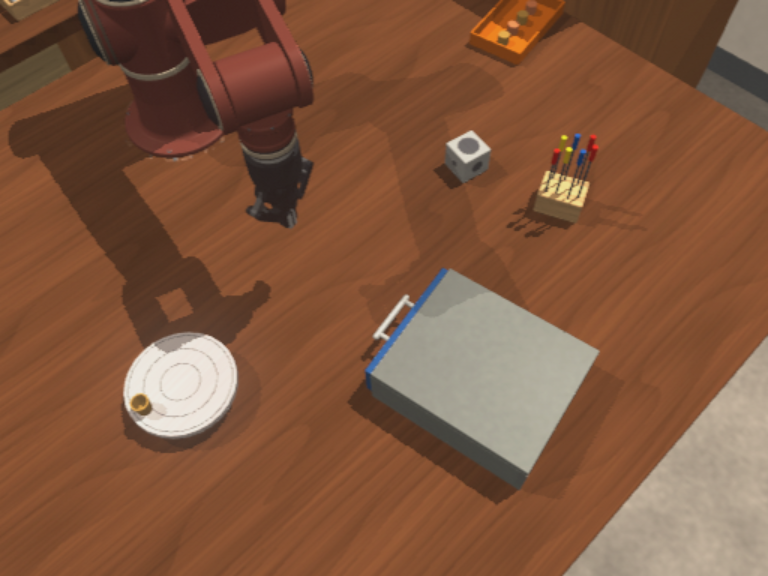

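The drawer front sits flush against the cabinet at about (405,325). The cup stands on the disc at (140,403), both blocks are undisturbed and the arm is clear.

```bash
python3 -c "
from station import finish_job; print(finish_job())"
```

```text
the job is handed in; nothing more can be done
None
```

I laid the ring clamp in the empty bay and pushed the drawer home on its catch; the final picture shows the cup standing and both blocks in place, and the job is handed in at about 16 s, with no verdict returned.

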